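Start up the office with the desk switches

TASK

Start up the office from the desk switches, which stay down when pressed: press the red one (main supply) first, then the yellow one (computer), then the green one (printer), each lightly and all the way down. Leave the blue alarm switch up, and do not pick up, push around or knock over the switches or anything else on the desk.

Things in the scene. Friction and masses are not known exactly. Their poses are not given: they have to be found in the camera images.
- red_switch: the freestanding red switch: round black base 80 mm across and 30 mm high, loose on the desk (about 0.6 kg), with a round red cap, 40 mm across, at the centre of its top. Origin: centre of the underside, on the desk at z = 0; z up.
- red_top (a point): centre of the top face of the red cap: 46 mm above the desk when the cap is fully up, 36 mm when fully down (then still 6 mm proud of the base). It moves with the cap.
- red_cap (a joint): how far the red cap is pressed straight down, in m: 0 fully up, 0.010 fully down on a hard stop. It gives way at about 3 N all along its travel, has no return spring, and stays where it is left. It starts within 2 mm of fully up.
- yellow_switch: the freestanding yellow switch: round black base 80 mm across and 30 mm high, loose on the desk (about 0.6 kg), with a round yellow cap, 40 mm across, at the centre of its top. Origin: centre of the underside, on the desk at z = 0; z up.
- yellow_top (a point): centre of the top face of the yellow cap: 46 mm above the desk when the cap is fully up, 36 mm when fully down (then still 6 mm proud of the base). It moves with the cap.
- yellow_cap (a joint): how far the yellow cap is pressed straight down, in m: 0 fully up, 0.010 fully down on a hard stop. It gives way at about 3 N all along its travel, has no return spring, and stays where it is left. It starts within 2 mm of fully up.
- green_switch: the freestanding green switch: round black base 80 mm across and 30 mm high, loose on the desk (about 0.6 kg), with a round green cap, 40 mm across, at the centre of its top. Origin: centre of the underside, on the desk at z = 0; z up.
- green_top (a point): centre of the top face of the green cap: 46 mm above the desk when the cap is fully up, 36 mm when fully down (then still 6 mm proud of the base). It moves with the cap.
- green_cap (a joint): how far the green cap is pressed straight down, in m: 0 fully up, 0.010 fully down on a hard stop. It gives way at about 3 N all along its travel, has no return spring, and stays where it is left. It starts within 2 mm of fully up.
- blue_switch: the freestanding blue switch: round black base 80 mm across and 30 mm high, loose on the desk (about 0.6 kg), with a round blue cap, 40 mm across, at the centre of its top. Origin: centre of the underside, on the desk at z = 0; z up.
- blue_top (a point): centre of the top face of the blue cap: 46 mm above the desk when the cap is fully up, 36 mm when fully down (then still 6 mm proud of the base). It moves with the cap.
- blue_cap (a joint): how far the blue cap is pressed straight down, in m: 0 fully up, 0.010 fully down on a hard stop. It gives way at about 3 N all along its travel, has no return spring, and stays where it is left. It starts within 2 mm of fully up.
- bottle: bystander: red water bottle with grey cap, 72 mm across, 200 mm tall. Origin: centre of its underside.
- jar: bystander: white jar with green lid, 60 mm across, 65 mm tall. Origin: centre of its underside.
- glue: bystander: small white glue bottle with orange nozzle, 38 mm across, 92 mm tall. Origin: centre of its underside.
- stamp: bystander: small hand stamp with brass handle, 34 mm across, 64 mm tall. Origin: centre of its underside.
- stapler: bystander: blue stapler, 130 x 36 x 52 mm, long axis = its x. Origin: centre of its underside.
There are look-alikes about, which are no part of the job. What is shaped like the yellow_switch but orange or pink is not meant.

How it is judged:
By the outcome, as a careful person would: the job done as asked, in the order asked, and still so for the second after the job is handed in, with the robot touching nothing.
It also fails if it takes over 45 s, if anything falls off the work surface, if the arm or the gripper's body presses on something with over 40 N, if the wrist force passes 120 N, or if a joint passes its speed limit or range.

ROBOT

A 7-joint arm with a two-finger parallel gripper is mounted at the origin on the work surface. World frame = base frame: x ahead of the robot, y to its left, z up, the work surface at z = 0. Lengths are in m, angles in rad, forces in N, time in s.
With the tool pointing down it reaches from about 0.425 to 0.925 m from the base axis. Payload 6.8 kg.
Tool frame: the origin (TCP) lies at the very end of the fingers, on their centre line; the grasp point (between the pads) lies arm.grip_depth behind it (arm.grip_depth is the distance from the TCP to the grasp point, in m); z points along the fingers, y is the line along which they close (so a half turn about z gives the same grasp; the last joint's range is limited). The gripper opens to 88 mm and grips with 3 to 60 N. Pads are 20 mm wide; open, the fingers measure 115 mm over their backs; the gripper's body (75 mm by 178 mm) begins 61 mm behind the grasp point.
Start: joints at [1.082, 0.477, 0.022, 1.555, -0.011, 1.109, -0.083], TCP at [0.251, -0.627, 0.223] pointing down, gripper open.
Joint ranges: [-2.96, 2.96], [-0.34, 2.1], [-1.41, 1.46], [0.24, 2.44], [-1.37, 4.51], [0.17, 1.92], [-2.96, 2.96]. Speed limits (rad/s): [2.39, 2.39, 3.14, 3.14, 3.14, 3.14, 3.14].

INTERFACE

Orientations are given as a 3x3 rotation matrix whose columns are the frame's x, y, z axes.
In Python, from bench import arm gives the robot as it stands.
- The arm moves only by the tool play_rows, never from a script. Its argument "increments" is a list of rows, each a list of 2 entries, a list of its own where there are three numbers: the shift along the tool's x, y, z in m, then the turn, a rotation vector about the tool's x, y, z in rad. A call has exactly 10 rows; each row shifts and turns the commanded pose from where the row before left it, along the tool's axes as they then stand; what a row does not reach is not made up. A row lasts 1/10 s, in which the tool goes at most 50 mm and 8.59 degrees, less where a joint would pass 70% of its speed; a pose out of reach is approached as far as the arm can. A call is refused whole if a number of a shift passes 0.05 or a number of a turn 0.15, either way. A call with a gripper value outside its range is refused whole. "grip" is the opening in per cent of the stroke, from 0 (shut) to 100 (fully open), set as the call begins (left out, the last holds). The fingers move at their own pace and stop on an object; "force" is the grip in N (left out, the last holds). Time passes only in rows, so rows that do not move let the fingers close, or fill a call up. It gives the time, the measured TCP pose, the force, the opening and the grip force at its end, in the units of the state.
- arm.observe(): the state, without advancing time (a new reading comes with each control period).
- arm.camera(name): name is "side" or "top"; returns the picture (480x640x3 uint8, blue, green, red); there is no depth.
- arm.camera_model(name): a dict with "mtx" (3x3 intrinsics, pixels), "extrinsics" (4x4, takes a point from camera to world coordinates). Camera axes: x right, y down, z forward; pixel columns grow to the right and rows downward; lengths in m; the calibration is good to about 2 mm. A picture is of the moment at which its call begins. camera_model takes no time and is no camera call.
- arm.job_done(): hands the job in; it is judged then, once.
The state is a dict: "time_s": time; "joints": joint angles; "qvel": joint speeds; "effort": joint torques, N m; "ee_pos": TCP position; "eef_rot": TCP orientation; "contact_force": force on the tool from outside, world axes, zero at the start; "torque": the same for the moment, N m; "gripper_width": opening from 0.0 (shut) to 1.0 (fully open); "finger_force": force on a finger pad.
Only numpy, scipy, OpenCV 4.12 (cv2) and the standard library are available. Lean on these libraries where they do the work, as an engineer would, in place of code of your own. Each camera call takes 0.05 s, during which the arm holds its last target. There are 200 camera calls.

## Working session

There is one attempt and no reset: what is moved stays moved. The work goes in short steps, Python scripts to look and compute and a tool call to move; the robot and the scene stay as the last step left them, time stands still between calls to the robot, and variables do not carry over. Pictures are saved under pics/ and viewed, at most 10 in all, crops included, and the job is handed in when it is done.

Besides the shell and the picture viewer there is one more tool, called as name(argument=value, ...) on one line, values as JSON. play_rows: Moves the arm, as the interface text tells. Its arguments: {"type":"object","properties":{"increments":{"type":"array"},"grip":{"type":"number"},"force":{"type":"number"}},"required":["increments"]}

```bash
mkdir -p pics
python3 - <<'E'
from bench import arm
import cv2
for n in("top","side"):
    cv2.imwrite(f"pics/{n}0.png",arm.camera(n)); m=arm.camera_model(n); print(m["mtx"],m["extrinsics"])
s=arm.observe(); print(s["time_s"],s["ee_pos"],s["eef_rot"],s["contact_force"],arm.grip_depth)
E
```

```text
[[612.6505965    0.         318.99188119]
 [  0.         612.6505965  253.73177018]
 [  0.           0.           1.        ]] [[ 0.0073628  -0.99598699  0.08919472  0.41187431]
 [-0.99958419 -0.0048438   0.02842521 -0.02542088]
 [-0.0278791  -0.08936692 -0.99560851  1.25974788]
 [ 0.          0.          0.          1.        ]]
[[466.10790548   0.         319.83873925]
 [  0.         466.10790548 245.02933938]
 [  0.           0.           1.        ]] [[-0.99687615 -0.03011862  0.07301234  0.46997042]
 [-0.07825274  0.50186034 -0.86140159  0.78683835]
 [-0.01069777 -0.86442412 -0.50264947  0.52725968]
 [ 0.          0.          0.          1.        ]]
0.1 [ 0.25069497 -0.62616747  0.22182357] [[ 9.28359292e-01  3.71683425e-01 -6.75227520e-04]
 [ 3.71684024e-01 -9.28358228e-01  1.40938864e-03]
 [-1.03006627e-04 -1.55939032e-03 -9.99998779e-01]] [ 1.09453129 -0.10533363  0.496144  ] 0.0187
```

View pics/top0.png

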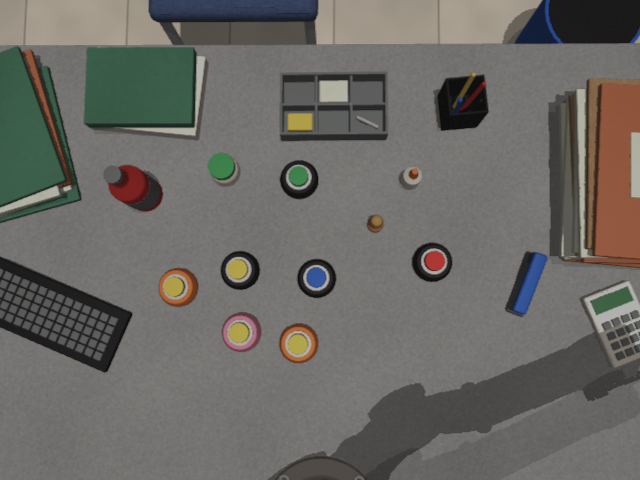

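View pics/side0.png

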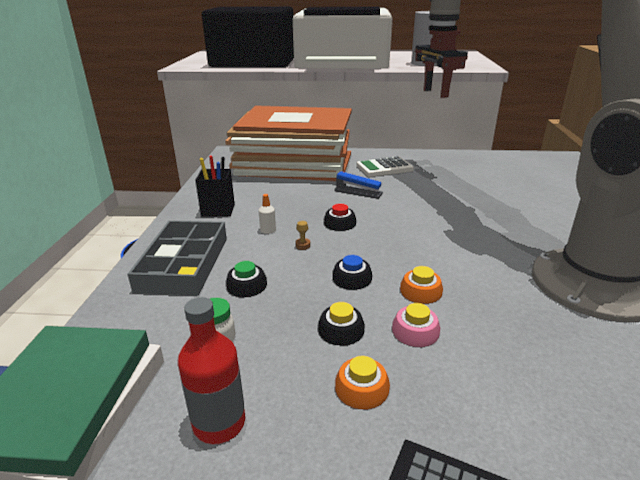

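Top view: red cap (434,261), green (298,177), blue (316,277). There are four yellow-capped candidates: (238,270) on a black base, (178,287) and (299,343) on orange, (241,332) on pink. The yellow_switch has a black base, so (238,270) fits; I'll confirm it in a crop and measure the caps in both views.

```bash
cat > h.py <<'E'
import cv2,numpy as np
from bench import arm
HSV={'red':[(0,6),(174,180)],'yellow':[(22,33)],'green':[(55,80)],'blue':[(105,125)]}
def cap(img,c,p,r):
    h=cv2.cvtColor(img,cv2.COLOR_BGR2HSV); m=np.zeros(h.shape[:2],np.uint8)
    for a,b in HSV[c]: m|=cv2.inRange(h,(a,110,60),(b,255,255))
    k=np.zeros_like(m); cv2.circle(k,p,r,255,-1); m&=k
    ct=max(cv2.findContours(m,cv2.RETR_EXTERNAL,cv2.CHAIN_APPROX_NONE)[0],key=cv2.contourArea)
    return ct
def ray(n,u):
    M=arm.camera_model(n);E=M["extrinsics"]
    d=E[:3,:3]@np.linalg.solve(M["mtx"],[u[0],u[1],1]);return E[:3,3],d/np.linalg.norm(d)
def plane(n,u,z):
    o,d=ray(n,u);return o+d*(z-o[2])/d[2]
def cross(u,v):
    a,d=ray("top",u);b,e=ray("side",v)
    s=np.linalg.lstsq(np.c_[d,-e],b-a,rcond=None)[0];P=a+s[0]*d;Q=b+s[1]*e
    return (P+Q)/2,np.linalg.norm(P-Q)
E
python3 - <<'E'
from h import *
t=cv2.imread("pics/top0.png");s=cv2.imread("pics/side0.png")
T={'red':(434,261),'yellow':(238,270),'green':(298,177),'blue':(316,277)}
S={'red':(340,210),'yellow':(341,311),'green':(245,269),'blue':(353,262)}
for c in T:
    a=cap(t,c,T[c],18);(u,v),r=cv2.minEnclosingCircle(a);e=cv2.fitEllipse(a)
    p=plane("top",e[0],.045)
    b=cap(s,c,S[c],20);x,y,w,h=cv2.boundingRect(b)
    # side: top-face centre = topmost row + half face height ; face ratio ~ from width
    q=None
    P,g=cross(e[0],(x+w/2-.5,y+ .5*w*.55))
    print(c,np.round(e[0],1),np.round(e[1],1),"plane",p.round(4),"r_mm",np.hypot(*(plane('top',(e[0][0]+e[1][0]/2,e[0][1]),.045)-p)[:2])*1e3,"reach",np.hypot(*p[:2]).round(3),"cross",P.round(4),round(g,4),(x,y,w,h))
for n,p,z in(("bottle",(130,185),0),("jar",(222,166),.065),("glue",(413,174),.092),("stamp",(376,222),.064),("stapler",(530,270),.05)):print(n,plane("top",p,z).round(3))
c=cv2.resize(t[130:380,140:460],None,fx=2.4,fy=2.4,interpolation=cv2.INTER_CUBIC);cv2.imwrite("pics/crop.png",c)
E
```

```text
red [434.4 260.5] [18.8 19.4] plane [ 0.5083 -0.2193  0.045 ] r_mm 18.521679129351266 reach 0.554 cross [ 0.5078 -0.2196  0.0429] 0.0014 (332, 204, 16, 12)
yellow [237.4 268.9] [18.4 19. ] plane [0.4895 0.1718 0.045 ] r_mm 18.44718870857349 reach 0.519 cross [0.4888 0.1715 0.0469] 0.0012 (329, 302, 25, 21)
green [298. 176.] [17.4 18.3] plane [0.6779 0.0527 0.045 ] r_mm 17.59297014084312 reach 0.68 cross [0.6775 0.0526 0.0452] 0.0008 (234, 261, 22, 17)
blue [315.8 277.1] [18.2 18.4] plane [0.4741 0.0152 0.045 ] r_mm 18.04324872321802 reach 0.474 cross [0.4735 0.0153 0.0438] 0.0013 (342, 255, 21, 16)
bottle [0.668 0.41  0.   ]
jar [0.694 0.203 0.065]
glue [ 0.672 -0.172  0.092]
stamp [ 0.582 -0.103  0.064]
stapler [ 0.49  -0.405  0.05 ]
```

View pics/crop.png

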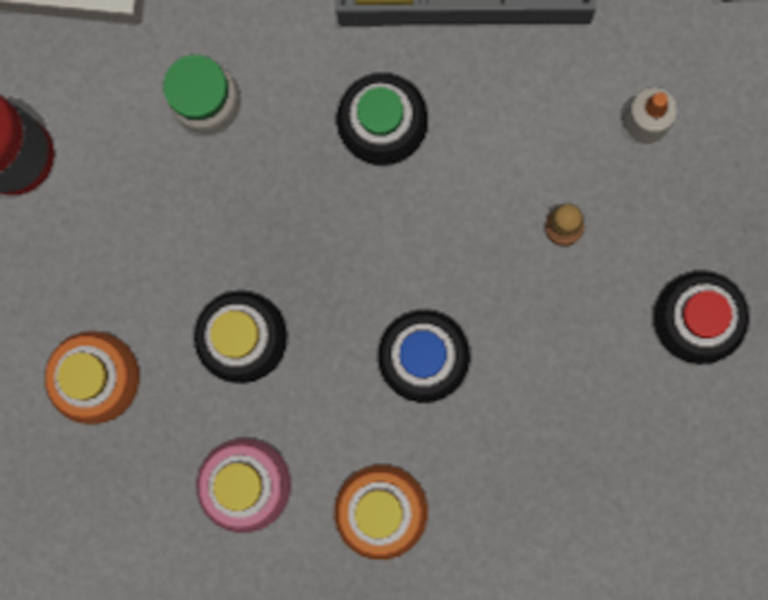

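The crop confirms it: yellow on black at crop (235,333), i.e. top (238,270). The other three yellow caps sit on orange or pink bases. Both views agree on the caps: radius about 18–20 mm, height about 45 mm, in reach. Closing the gripper and moving over red.

play_rows(increments=[[[0.035,-0.025,0],[0,0,0]],[[0.035,-0.025,0],[0,0,0]],[[0.035,-0.025,0],[0,0,0]],[[0.035,-0.025,0],[0,0,0]],[[0.035,-0.025,0],[0,0,0]],[[0.035,-0.025,0],[0,0,0]],[[0.035,-0.025,0],[0,0,0]],[[0.035,-0.025,0],[0,0,0]],[[0.035,-0.025,0],[0,0,0]],[[0.035,-0.025,0],[0,0,0]]], grip=0, force=10)

```text
time_s: 1.1
ee_pos: [0.4833, -0.2629, 0.2224]
eef_rot: [[0.928, 0.371, -0.0], [0.371, -0.928, 0.0], [-0.0, -0.0, -1.0]]
contact_force: [1.1, -0.6, -0.3]
gripper_width: 0.129
finger_force: 0.0
```

```bash
cat > go.py <<'E'
import sys,numpy as np
from bench import arm
C={'red':(.508,-.2194),'yellow':(.4892,.1717),'green':(.6777,.0527)}
s=arm.observe();R=np.array(s["eef_rot"]);p=np.array(s["ee_pos"])
t=np.array([*C[sys.argv[1]],float(sys.argv[2])])
print(s["time_s"],p.round(4),"tool delta",(R.T@(t-p)).round(4),"F",np.round(s["contact_force"],1),"zaxis",R[:,2].round(4),"w",s["gripper_width"],"j",np.round(s["joints"],2))
E
python3 go.py red .08
```

```text
1.1 [ 0.4833 -0.2629  0.2224] tool delta [ 0.0391 -0.0312  0.1424] F [ 1.1 -0.6 -0.3] zaxis [-4.e-04  1.e-04 -1.e+00] w 0.1289467465448878 j [ 0.52  0.28 -0.16  1.85  0.05  1.02 -0.85]
```

play_rows(increments=[[[0.013,-0.01,0.0],[0,0,0]],[[0.013,-0.01,0.0],[0,0,0]],[[0.013,-0.011,0.02],[0,0,0]],[[0,0,0.025],[0,0,0]],[[0,0,0.025],[0,0,0]],[[0,0,0.025],[0,0,0]],[[0,0,0.025],[0,0,0]],[[0,0,0.015],[0,0,0]],[[0,0,0.0],[0,0,0]],[[0,0,0],[0,0,0]]])

```text
time_s: 2.1
ee_pos: [0.5076, -0.2212, 0.0877]
eef_rot: [[0.928, 0.372, -0.0], [0.372, -0.928, 0.0], [-0.0, -0.0, -1.0]]
contact_force: [0.9, 0.1, 0.6]
gripper_width: 0.005
finger_force: 0.0
```

```bash
python3 go.py red .036
python3 - <<'E'
from h import *
import cv2
a=arm.camera("side");cv2.imwrite("pics/s1full.png",a);b=arm.camera("top")
c=np.hstack([cv2.resize(a[130:280,270:410],(400,430)),cv2.resize(b[190:330,370:500],(400,430))]);cv2.imwrite("pics/red1.png",c)
E
```

```text
2.1 [ 0.5076 -0.2212  0.0877] tool delta [ 0.0011 -0.0015  0.0517] F [0.9 0.1 0.6] zaxis [-5.e-04  2.e-04 -1.e+00] w 0.004670800464467147 j [ 0.43  0.45 -0.17  1.95  0.11  0.74 -0.99]
```

View pics/red1.png

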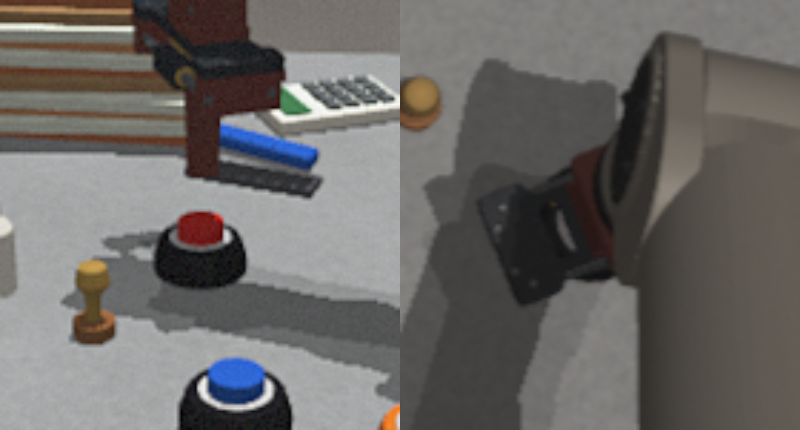

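The shut fingers (crop 202,178) are straight above the red cap (201,225), with clear space around them. Descending to the cap.

play_rows(increments=[[[0.001,-0.001,0.01],[0,0,0]],[[0,0,0.01],[0,0,0]],[[0,0,0.008],[0,0,0]],[[0,0,0.006],[0,0,0]],[[0,0,0.004],[0,0,0]],[[0,0,0.003],[0,0,0]],[[0,0,0.002],[0,0,0]],[[0,0,0.001],[0,0,0]],[[0,0,0.001],[0,0,0]],[[0,0,0],[0,0,0]]])

```text
time_s: 3.2
ee_pos: [0.5081, -0.2199, 0.0427]
eef_rot: [[0.928, 0.372, 0.0], [0.372, -0.928, -0.0], [0.0, 0.0, -1.0]]
contact_force: [-1.1, 1.1, 1.7]
gripper_width: 0.001
finger_force: 0.5
```

```bash
python3 go.py red .036
```

```text
3.2 [ 0.5081 -0.2199  0.0427] tool delta [ 0.0001 -0.0005  0.0067] F [-1.1  1.1  1.7] zaxis [ 1.e-04 -0.e+00 -1.e+00] w 0.0012999634472060982 j [ 0.42  0.52 -0.16  1.98  0.13  0.65 -1.01]
```

play_rows(increments=[[[0,0,0.001],[0,0,0]],[[0,0,0.001],[0,0,0]],[[0,0,0.001],[0,0,0]],[[0,0,0.001],[0,0,0]],[[0,0,0.001],[0,0,0]],[[0,0,0.001],[0,0,0]],[[0,0,0],[0,0,0]],[[0,0,0.0005],[0,0,0]],[[0,0,0],[0,0,0]],[[0,0,0],[0,0,0]]])

```text
time_s: 4.2
ee_pos: [0.5084, -0.22, 0.0364]
eef_rot: [[0.928, 0.372, 0.0], [0.372, -0.928, -0.0], [0.0, 0.0, -1.0]]
contact_force: [-1.9, 0.6, 5.1]
gripper_width: 0.005
finger_force: 2.6
```

play_rows(increments=[[[0,0,0.0005],[0,0,0]],[[0,0,0],[0,0,0]],[[0,0,0.0003],[0,0,0]],[[0,0,0],[0,0,0]],[[0,0,0],[0,0,0]],[[0,0,0],[0,0,0]],[[0,0,0],[0,0,0]],[[0,0,0],[0,0,0]],[[0,0,0],[0,0,0]],[[0,0,0],[0,0,0]]])

```text
time_s: 5.2
ee_pos: [0.5084, -0.22, 0.0363]
eef_rot: [[0.928, 0.372, 0.0], [0.372, -0.928, -0.0], [0.0, 0.0, -1.0]]
contact_force: [-3.6, 1.5, 13.2]
gripper_width: 0.004
finger_force: 6.3
```

The z has stopped at 0.0363 while the force climbed to 13 N, so red is on its hard stop. Lifting straight up.

play_rows(increments=[[[0,0,-0.002],[0,0,0]],[[0,0,-0.004],[0,0,0]],[[0,0,-0.01],[0,0,0]],[[0,0,-0.02],[0,0,0]],[[0,0,-0.03],[0,0,0]],[[0,0,-0.03],[0,0,0]],[[0,0,-0.02],[0,0,0]],[[0,0,0],[0,0,0]],[[0,0,0],[0,0,0]],[[0,0,0],[0,0,0]]])

```text
time_s: 6.2
ee_pos: [0.5074, -0.2197, 0.1504]
eef_rot: [[0.928, 0.372, -0.002], [0.372, -0.928, 0.001], [-0.001, -0.001, -1.0]]
contact_force: [-0.2, 0.6, 0.0]
gripper_width: 0.004
finger_force: 0.0
```

```bash
python3 go.py yellow .09
```

```text
6.2 [ 0.5074 -0.2197  0.1504] tool delta [ 0.1287 -0.37    0.0606] F [-0.2  0.6  0. ] zaxis [-1.7e-03  5.0e-04 -1.0e+00] w 0.004017812253171595 j [ 0.44  0.37 -0.18  1.91  0.08  0.87 -0.97]
```

play_rows(increments=[[[0.013,-0.037,0],[0,0,0]],[[0.013,-0.037,0],[0,0,0]],[[0.013,-0.037,0],[0,0,0]],[[0.013,-0.037,0],[0,0,0]],[[0.013,-0.037,0],[0,0,0]],[[0.013,-0.037,0],[0,0,0]],[[0.013,-0.037,0],[0,0,0]],[[0.013,-0.037,0],[0,0,0]],[[0.013,-0.037,0],[0,0,0]],[[0.013,-0.037,0],[0,0,0]]])

```text
time_s: 7.2
ee_pos: [0.4903, 0.1731, 0.1501]
eef_rot: [[0.928, 0.372, -0.002], [0.372, -0.928, -0.001], [-0.002, -0.0, -1.0]]
contact_force: [1.3, 0.3, 0.3]
gripper_width: 0.006
finger_force: 0.0
```

```bash
python3 go.py yellow .043
```

```text
7.2 [0.4903 0.1731 0.1501] tool delta [-0.0013  0.0009  0.1071] F [1.3 0.3 0.3] zaxis [-2.1e-03 -8.0e-04 -1.0e+00] w 0.005916751640364425 j [-0.17  0.33 -0.35  1.97  0.15  0.86 -1.79]
```

play_rows(increments=[[[-0.001,0.001,0.01],[0,0,0]],[[0,0,0.02],[0,0,0]],[[0,0,0.02],[0,0,0]],[[0,0,0.02],[0,0,0]],[[0,0,0.015],[0,0,0]],[[0,0,0.008],[0,0,0]],[[0,0,0.004],[0,0,0]],[[0,0,0.002],[0,0,0]],[[0,0,0],[0,0,0]],[[0,0,0],[0,0,0]]])

```text
time_s: 8.2
ee_pos: [0.4912, 0.1707, 0.0529]
eef_rot: [[0.928, 0.372, 0.001], [0.372, -0.928, 0.0], [0.001, 0.0, -1.0]]
contact_force: [-0.1, -0.1, -0.2]
gripper_width: 0.009
finger_force: 0.0
```

```bash
python3 go.py yellow .036
python3 - <<'E'
from h import *
a=arm.camera("side");b=arm.camera("top");cv2.imwrite("pics/s2.png",a)
r=cap(b,'red',(434,261),20);print(cv2.fitEllipse(r)[0]);print(cv2.boundingRect(cap(a,'red',(340,210),20)))
c=cv2.resize(a[170:410,200:460],(650,600));cv2.imwrite("pics/yel1.png",c)
E
```

```text
8.2 [0.4912 0.1707 0.0529] tool delta [-0.0015 -0.0016  0.0169] F [-0.1 -0.1 -0.2] zaxis [ 1.e-03  3.e-04 -1.e+00] w 0.009113725173846881 j [-0.21  0.48 -0.31  2.04  0.23  0.65 -1.85]
(433.85040283203125, 260.8837890625)
(329, 223, 22, 7)
```

View pics/yel1.png

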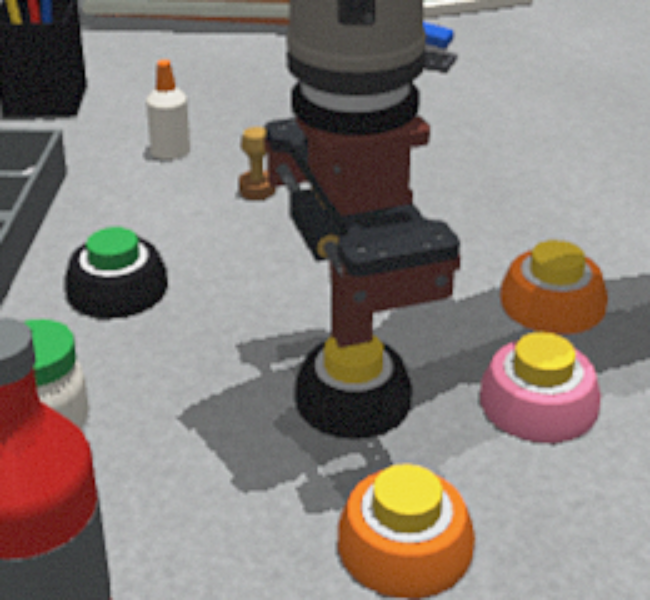

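The fingers (crop 352,340) are over the yellow cap on the black base (352,358). Red is in place in the top view. Pressing yellow.

play_rows(increments=[[[-0.001,-0.001,0.004],[0,0,0]],[[0,0,0.003],[0,0,0]],[[0,0,0.002],[0,0,0]],[[0,0,0.001],[0,0,0]],[[0,0,0.001],[0,0,0]],[[0,0,0.001],[0,0,0]],[[0,0,0.001],[0,0,0]],[[0,0,0.001],[0,0,0]],[[0,0,0.001],[0,0,0]],[[0,0,0],[0,0,0]]])

```text
time_s: 9.3
ee_pos: [0.4895, 0.1712, 0.0372]
eef_rot: [[0.928, 0.372, 0.0], [0.372, -0.928, 0.0], [0.0, -0.0, -1.0]]
contact_force: [0.1, 0.3, 1.6]
gripper_width: 0.002
finger_force: 0.3
```

play_rows(increments=[[[0,0,0.0005],[0,0,0]],[[0,0,0],[0,0,0]],[[0,0,0.0005],[0,0,0]],[[0,0,0],[0,0,0]],[[0,0,0],[0,0,0]],[[0,0,0],[0,0,0]],[[0,0,0],[0,0,0]],[[0,0,0],[0,0,0]],[[0,0,0],[0,0,0]],[[0,0,0],[0,0,0]]])

```text
time_s: 10.3
ee_pos: [0.4895, 0.1712, 0.0364]
eef_rot: [[0.928, 0.372, 0.0], [0.372, -0.928, 0.0], [0.0, -0.0, -1.0]]
contact_force: [-2.5, 0.9, 4.6]
gripper_width: 0.002
finger_force: 2.1
```

play_rows(increments=[[[0,0,0.0005],[0,0,0]],[[0,0,0],[0,0,0]],[[0,0,0.0003],[0,0,0]],[[0,0,0],[0,0,0]],[[0,0,0],[0,0,0]],[[0,0,0],[0,0,0]],[[0,0,0],[0,0,0]],[[0,0,0],[0,0,0]],[[0,0,0],[0,0,0]],[[0,0,0],[0,0,0]]])

```text
time_s: 11.3
ee_pos: [0.4896, 0.1713, 0.0363]
eef_rot: [[0.928, 0.372, 0.0], [0.372, -0.928, -0.0], [0.0, 0.0, -1.0]]
contact_force: [-2.8, 0.4, 12.1]
gripper_width: 0.008
finger_force: 6.2
```

Yellow is on its stop too (z 0.0363, 12 N). Lifting.

play_rows(increments=[[[0,0,-0.002],[0,0,0]],[[0,0,-0.004],[0,0,0]],[[0,0,-0.01],[0,0,0]],[[0,0,-0.02],[0,0,0]],[[0,0,-0.03],[0,0,0]],[[0,0,-0.03],[0,0,0]],[[0,0,-0.02],[0,0,0]],[[0,0,0],[0,0,0]],[[0,0,0],[0,0,0]],[[0,0,0],[0,0,0]]])

```text
time_s: 12.3
ee_pos: [0.4887, 0.1706, 0.1507]
eef_rot: [[0.928, 0.372, -0.002], [0.372, -0.928, -0.001], [-0.002, 0.0, -1.0]]
contact_force: [0.1, 0.0, 0.2]
gripper_width: 0.006
finger_force: 0.0
```

```bash
python3 go.py green .15
```

```text
12.3 [0.4887 0.1706 0.1507] tool delta [0.1316 0.1797 0.0004] F [0.1 0.  0.2] zaxis [-1.6e-03 -8.0e-04 -1.0e+00] w 0.005872300900768629 j [-0.16  0.33 -0.35  1.98  0.15  0.86 -1.78]
```

play_rows(increments=[[[0.0165,0.0225,0],[0,0,0]],[[0.0165,0.0225,0],[0,0,0]],[[0.0165,0.0225,0],[0,0,0]],[[0.0165,0.0225,0],[0,0,0]],[[0.0165,0.0225,0],[0,0,0]],[[0.0165,0.0225,0],[0,0,0]],[[0.0165,0.0225,0],[0,0,0]],[[0.0165,0.0225,0],[0,0,0]],[[0,0,0],[0,0,0]],[[0,0,0],[0,0,0]]])

```text
time_s: 13.3
ee_pos: [0.6781, 0.0529, 0.1498]
eef_rot: [[0.929, 0.371, -0.003], [0.371, -0.929, -0.0], [-0.003, -0.001, -1.0]]
contact_force: [-1.0, 0.1, -0.8]
gripper_width: 0.007
finger_force: 0.0
```

play_rows(increments=[[[0,0,0.01],[0,0,0]],[[0,0,0.02],[0,0,0]],[[0,0,0.02],[0,0,0]],[[0,0,0.02],[0,0,0]],[[0,0,0.015],[0,0,0]],[[0,0,0.008],[0,0,0]],[[0,0,0.004],[0,0,0]],[[0,0,0],[0,0,0]],[[0,0,0],[0,0,0]],[[0,0,0],[0,0,0]]])

```text
time_s: 14.3
ee_pos: [0.6795, 0.0532, 0.0555]
eef_rot: [[0.928, 0.372, 0.002], [0.372, -0.928, 0.0], [0.001, 0.0, -1.0]]
contact_force: [-0.4, 0.1, 0.5]
gripper_width: 0.01
finger_force: 0.0
```

```bash
python3 go.py green .036
python3 - <<'E'
from h import *
a=arm.camera("side");cv2.imwrite("pics/s3.png",a)
c=cv2.resize(a[150:390,150:410],(650,600));cv2.imwrite("pics/gr1.png",c)
E
```

```text
14.3 [0.6795 0.0532 0.0555] tool delta [-0.0019 -0.0002  0.0195] F [-0.4  0.1  0.5] zaxis [ 1.5e-03  2.0e-04 -1.0e+00] w 0.00998128455692714 j [ 0.    0.68 -0.25  1.65  0.21  0.84 -1.52]
```

View pics/gr1.png

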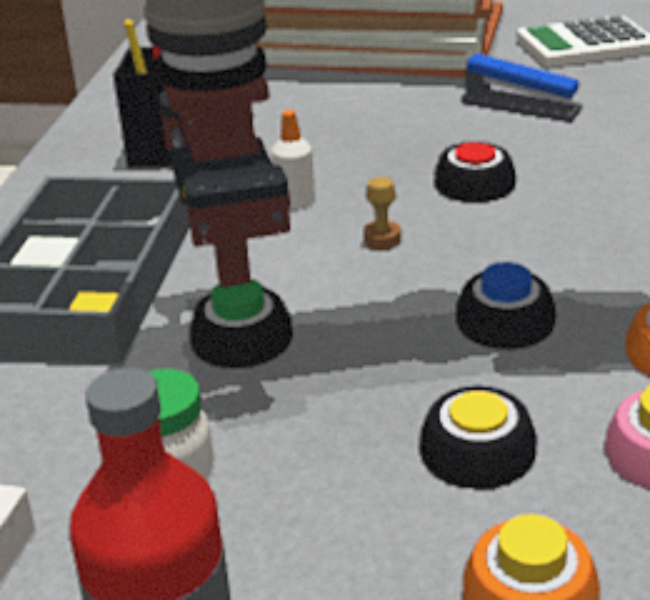

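The red (475,153) and yellow (478,410) caps are clearly down and blue (507,280) is up. The fingers (235,282) are over green (238,298). Pressing green.

play_rows(increments=[[[-0.001,0,0.006],[0,0,0]],[[0,0,0.003],[0,0,0]],[[0,0,0.002],[0,0,0]],[[0,0,0.001],[0,0,0]],[[0,0,0.001],[0,0,0]],[[0,0,0.001],[0,0,0]],[[0,0,0.001],[0,0,0]],[[0,0,0.001],[0,0,0]],[[0,0,0.001],[0,0,0]],[[0,0,0.001],[0,0,0]]])

```text
time_s: 15.35
ee_pos: [0.6779, 0.0526, 0.0365]
eef_rot: [[0.928, 0.372, -0.0], [0.372, -0.928, -0.0], [-0.0, 0.0, -1.0]]
contact_force: [-0.5, -0.6, 6.3]
gripper_width: 0.004
finger_force: 3.2
```

play_rows(increments=[[[0,0,0.0005],[0,0,0]],[[0,0,0],[0,0,0]],[[0,0,0.0005],[0,0,0]],[[0,0,0],[0,0,0]],[[0,0,0],[0,0,0]],[[0,0,0],[0,0,0]],[[0,0,0],[0,0,0]],[[0,0,0],[0,0,0]],[[0,0,0],[0,0,0]],[[0,0,0],[0,0,0]]])

```text
time_s: 16.35
ee_pos: [0.678, 0.0526, 0.0364]
eef_rot: [[0.928, 0.372, 0.0], [0.372, -0.928, -0.0], [-0.0, 0.0, -1.0]]
contact_force: [-4.6, -0.5, 9.0]
gripper_width: 0.003
finger_force: 4.6
```

play_rows(increments=[[[0,0,0.0004],[0,0,0]],[[0,0,0],[0,0,0]],[[0,0,0],[0,0,0]],[[0,0,0],[0,0,0]],[[0,0,0],[0,0,0]],[[0,0,0],[0,0,0]],[[0,0,0],[0,0,0]],[[0,0,0],[0,0,0]],[[0,0,0],[0,0,0]],[[0,0,0],[0,0,0]]])

```text
time_s: 17.35
ee_pos: [0.678, 0.0526, 0.0363]
eef_rot: [[0.928, 0.371, 0.0], [0.371, -0.928, -0.0], [-0.0, 0.0, -1.0]]
contact_force: [-4.8, -2.9, 11.9]
gripper_width: 0.006
finger_force: 5.8
```

play_rows(increments=[[[0,0,-0.002],[0,0,0]],[[0,0,-0.004],[0,0,0]],[[0,0,-0.01],[0,0,0]],[[0,0,-0.02],[0,0,0]],[[0,0,-0.03],[0,0,0]],[[0,0,-0.03],[0,0,0]],[[0,0,-0.03],[0,0,0]],[[0,0,-0.02],[0,0,0]],[[0,0,0],[0,0,0]],[[0,0,0],[0,0,0]]])

```text
time_s: 18.35
ee_pos: [0.678, 0.0528, 0.1813]
eef_rot: [[0.928, 0.372, 0.001], [0.372, -0.928, 0.0], [0.001, 0.0, -1.0]]
contact_force: [0.1, 0.1, -1.4]
gripper_width: 0.009
finger_force: 0.0
```

Run:
```python
from h import *
a=arm.camera("side");cv2.imwrite("pics/s4.png",a)
for c,p in {'red':(340,212),'yellow':(341,314),'green':(245,272),'blue':(353,262)}.items(): print(c,cv2.boundingRect(cap(a,c,p,20)))
c=cv2.resize(a[150:390,150:410],(650,600));cv2.imwrite("pics/end.png",c)
```

```text
red (332, 207, 16, 9)
yellow (330, 306, 23, 17)
green (236, 265, 19, 13)
blue (342, 255, 21, 16)
```

View pics/end.png

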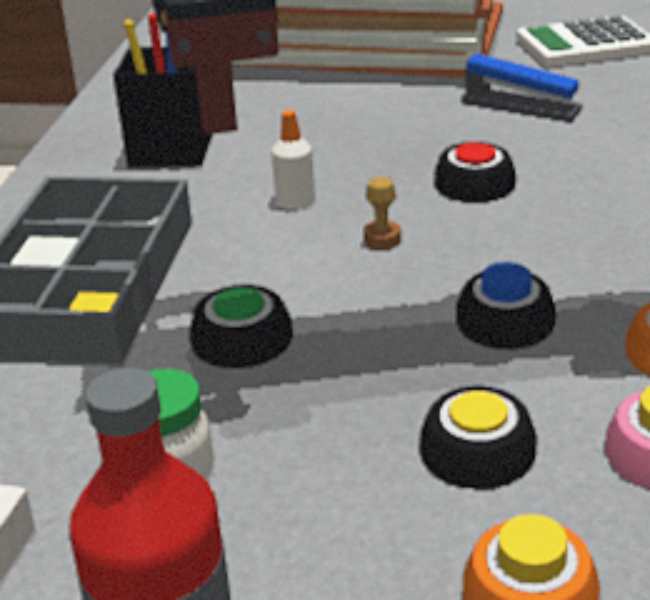

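Red, yellow and green (238,303) are down, blue is up, nothing has moved and the arm is clear.

```bash
python3 -c "
from bench import arm
print(arm.job_done())"
```

```text
the job is handed in; nothing more can be done
None
```

I pressed red, then yellow (the one on the black base), then green, each lightly down to its hard stop (12–13 N); blue is still up, nothing else moved, and I handed the job in after about 18 s.

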